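# Free the seized bolt and put the check weight on the balance

### The arm

A 6-joint arm with a two-finger parallel gripper is mounted at the origin on the work surface. World frame = base frame: x ahead of the robot, y to its left, z up, the work surface at z = 0. Lengths are in mm, angles in rad, forces in N, time in s.
With the tool pointing down it reaches from about 275 to 750 mm from the base axis. Payload 10.2 kg.
Tool frame: the origin (TCP) lies between the finger pads; the fingertips stand 11 mm ahead of it and the grasp point (between the pads) lies 8 mm behind it (ctrl.nose_length is the distance from the TCP to the fingertips, in mm); x points along the fingers, y is the direction in which the jaws open and shut, and the axes are right-handed (so a half turn about x gives the same grasp; the last joint's range is limited). The gripper opens to 85 mm and grips with 20 to 120 N. Pads are 22 mm wide; open, the fingers measure 114 mm over their backs; the gripper's body (76 mm by 85 mm) begins 54 mm behind the grasp point. The pads swing forward as they close: fully open they stand 13 mm farther back than shut.
Start: joints at [-1.387, 0.313, 1.498, -0, 1.331, -0.223], TCP at [207.716, -482.167, 242.294] pointing down, gripper open.
Joint ranges: [-2.94, 2.94], [-0.97, 2.17], [0.19, 2.56], [-1.23, 4.37], [0.02, 3.11], [-2.88, 2.88]. Speed limits (rad/s): [2.39, 2.39, 3.01, 3.14, 3.14, 3.14].

### API

Orientations are given as a unit quaternion [w, x, y, z].
In Python, from rig import ctrl, capture, ticket gives the robot as it stands.
- The arm moves only by the tool step_arm, never from a script. Its argument "commands" is a list of rows, each a list of 2 entries, a list of its own where there are three numbers: the shift along the world's x, y, z normalised to -1 to 1, where 1 is 0.04 m, then the turn about the world's z normalised to -1 to 1, where 1 is 180 degrees. A call has 1 to 5 rows; each row shifts and turns the commanded pose from where the row before left it; what a row does not reach is not made up. A row lasts 1/10 s, in which the tool goes at most 50 mm and 8.59 degrees, less where a joint would pass 70% of its speed; a pose out of reach is approached as far as the arm can. A call with a number of a shift or a turn outside -1 to 1 is refused whole. A call with a gripper value outside its range is refused whole. "gripper" is the closure, from -1 (fully open) to 1 (shut), so that 0 is half open, set as the call begins (left out, the last holds). The fingers move at their own pace and stop on an object; "force" is the grip in N (left out, the last holds). Time passes only in rows, so rows that do not move let the fingers close. It gives the time, the measured TCP pose, the force and the opening at its end, in the units of the state.
- ctrl.sense(): the state, without advancing time (a new reading comes with each control period).
- capture(name): name is "side" or "top" or "wrist"; returns a dict with "image" (400x640x3 uint8, blue, green, red), "fov_y" (degrees; the focal length in pixels is half the picture's height over the tangent of half this angle, whatever the lens; pixels are square), "cx", "cy" (the principal point, pixels), "origin" and "orientation" of the camera in the world. Camera axes: x right, y down, z forward; pixel columns grow to the right and rows downward; lengths in mm; the calibration is good to about 2 mm. The wrist camera is an equidistant fisheye: a pixel r from the principal point sees the ray r / f radians off the axis. A picture is of the moment at which its call begins. There is no depth.
- ticket.finish_job(): hands the job in, once; it reports no verdict.
The state is a dict: "time_s": time; "joints": joint angles; "dq": joint speeds; "tau": joint torques, N m; "eef_pos": TCP position; "ee_rot": TCP orientation; "force": force on the tool from outside, world axes, zero at the start; "wrist_torque": the same for the moment, N m; "grip_width": opening from 0.0 (shut) to 1.0 (fully open).
Only numpy, scipy, OpenCV 4.12 (cv2) and the standard library are available. Lean on these libraries where they do the work, as an engineer would, in place of code of your own. Each camera call takes 0.05 s, during which the arm holds its last target.

### The job

Free the check weight that is locked in its holder: its slide bolt is seized, so work it back home and out again with short strokes until it runs, and draw it fully out. Then lift the block weight out by its ends, set it down on the bare bench and let go, take it again by its long sides, and lower it into the middle of the cradle on the balance pan, lengthwise between the two end plates, letting go only when it stands there. Leave the bolt drawn and do not disturb the other things on the bench.

Things in the scene. Friction and masses are not known exactly. Their poses are not given: they have to be found in the camera images.
- bolt (a joint): Bolt slide, m: 0 = fully home (locked), 0.050 = fully out, starts at about 0.007, grows towards the holder's +y. Drags with 5 N, stays where left. Seized: a pull stops dead after 7 to 19 mm and cannot be forced (20 N is plenty). Push it home till it stops (0 to 2 mm), pull again till it binds: each such stroke frees it a step, going 1.5 mm farther; after 2 to 4 pushes home it runs the full 50 mm.
- bolt_grip (a point): Grip point on the bolt's handle, an upright rust-brown post of 16 mm diameter on the bolt rod; moves with the bolt. It is 90 mm above the bench; the post's top is 18 mm higher, all else near it (rod, guides) at least 28 mm lower. Axes as the holder's: the bolt is drawn along +y. With the bolt home it is 72 mm from the seat's centre along +y.
- dock_seat (a point): Centre of the seat under the weight in its steel holder (fixed to the bench), 8 mm above the bench. x along the weight, y the way the bolt draws, z up. Walls 40 mm above the bench flank the weight's long sides (2 mm play); its ends (+x, -x) are open. While in, the 12 mm bolt rod lies over the weight and locks it. Base plate 4 mm thick, x -65..65, y -52..163 mm; guides reach 62 mm above the bench.
- weight_center (a point): The check weight: a plain rectangular steel block, 60 mm long (its x), 30 mm wide (its y), 36 mm high (its z), about 0.5 kg (0.4 to 0.65). The point is its centre, 18 mm above its underside. It starts in the holder, long side along the holder's x.
- cradle (a point): Centre of the cradle's floor, 87 mm above the bench: an aluminium plate 76 mm square on the balance pan. Two upright end plates, 42 mm high, 56 mm wide, stand 34 mm to either side along y (68 mm apart), open to +x and -x: the weight's long side goes along y. Pan 165 x 175 mm, 3 mm lower. White balance: x -180 (keys) to 90, y -100 to 100 mm. Bare bench lies between balance and holder.
- jar: Bystander: white-capped jar, 56 mm diameter, 85 mm high; origin under its centre.
- beaker: Bystander: open steel beaker, 60 mm diameter, 80 mm high; origin under its centre.
- knob_weight: Bystander: another weight, round with a knob, 34 mm diameter, 60 mm high; origin under its centre. Leave it.
- brush: Bystander: small wooden balance brush lying on the bench, 160 mm long.
- spatula: Bystander: steel spatula lying on the bench, 170 mm long.
- carton: Bystander: small cardboard carton, 100 x 70 x 60 mm; origin under its centre.

How it is judged (in metres and radians):
On the way, in this order (a step that is already met when the one before it is completed fails the run):
1. the bolt is worked back home (within 4 mm) (value of joint bolt below 0.004 m), for 0.05 s.
2. the bolt is drawn out (44 mm or more) (value of joint bolt above 0.044 m), for 0.05 s.
3. the weight stands on the bare bench, let go (horizontal distance between weight_center and dock_seat above 0.07 m and height (world z) of weight_center below 0.022 m and angle between weight_center's own z axis and vertical below 0.1 rad and contact force between the fingers and weight below 0.1 N), for 0.1 s.
4. the weight stands in the cradle, still held (horizontal distance between weight_center and cradle below 0.025 m and z of weight_center in the frame of cradle below 0.022 m and contact force between the fingers and weight above 0.5 N), for 0.05 s.
At the end, for the whole second after the job is handed in: The bolt is drawn 44 mm or more; the weight stands upright (within 0.08 rad) and at rest on the cradle floor between the end plates, within 20 mm of the middle along the cradle's x and 6 mm along its y, its long side along the cradle's y within 0.25 rad, released (value of joint bolt above 0.044 m and x of weight_center in the frame of cradle between -0.02 and 0.02 m and y of weight_center in the frame of cradle between -0.006 and 0.006 m and z of weight_center in the frame of cradle between 0.015 and 0.021 m and angle between weight_center's own z axis and vertical below 0.08 rad and angle between the x axis of weight_center and the y axis of cradle, either way round below 0.25 rad and linear speed of weight below 0.02 m/s); the robot touches nothing.
It fails at once if a bystander is moved more than 30 mm (distance of any of jar, beaker, knob_weight, brush, spatula, carton from where it was at the start of the episode above 0.03 m).
It also fails if it takes over 72 s, if anything falls off the work surface, if the arm or the gripper's body presses on something with over 40 N, if the wrist force passes 120 N, or if a joint passes its speed limit or range.

## Working session

There is one attempt and no reset: what is moved stays moved. The work goes in short steps, Python scripts to look and compute and a tool call to move; the robot and the scene stay as the last step left them, time stands still between calls to the robot, and variables do not carry over. Pictures are saved under pics/ and viewed, and the job is handed in when it is done.

Besides the shell and the picture viewer there is one more tool, called as name([rows], argument=value, ...), one row to a line, values as JSON. step_arm: Moves the arm, as the interface text tells. Its arguments: {"type":"object","properties":{"commands":{"type":"array","items":{"type":"array"}},"gripper":{"type":"number"},"force":{"type":"number"}},"required":["commands"]}

```bash
ls; mkdir -p pics
cat > h.py <<'E'
import cv2,numpy as np,json,pickle
from rig import ctrl,capture,ticket
from scipy.spatial.transform import Rotation as R
def shot(n,f):
    c=capture(n); cv2.imwrite(f'pics/{f}.png',c['image']); pickle.dump(c,open(f'pics/{f}.pkl','wb')); return c
def load(f): return pickle.load(open(f'pics/{f}.pkl','rb'))
def rot(c):
    q=np.array(c['orientation'],float)
    return q if q.shape==(3,3) else R.from_quat([q[1],q[2],q[3],q[0]]).as_matrix()
def foc(c): return 200/np.tan(np.radians(c['fov_y'])/2)
def ray(c,u,v,fish=False):
    f=foc(c); x,y=u-c['cx'],v-c['cy']
    if fish:
        r=np.hypot(x,y); t=r/f; d=np.array([x/r*np.sin(t),y/r*np.sin(t),np.cos(t)]) if r>0 else np.array([0,0,1.])
    else: d=np.array([x/f,y/f,1])
    return rot(c)@d
def at(c,u,v,z,fish=False):
    d=ray(c,u,v,fish);o=np.array(c['origin'],float); return o+d*(z-o[2])/d[2]
def proj(c,p,fish=False):
    q=rot(c).T@(np.array(p,float)-np.array(c['origin'])); f=foc(c)
    if fish:
        r=np.hypot(q[0],q[1]);t=np.arctan2(r,q[2]);return np.array([c['cx']+f*t*q[0]/r,c['cy']+f*t*q[1]/r])
    return np.array([c['cx']+f*q[0]/q[2],c['cy']+f*q[1]/q[2]])
def crop(f,x0,y0,x1,y1,s,o):
    im=cv2.imread(f'pics/{f}.png')[y0:y1,x0:x1]; cv2.imwrite(f'pics/{o}.png',cv2.resize(im,None,fx=s,fy=s,interpolation=cv2.INTER_CUBIC))
E
python3 - <<'E'
from h import *
for n in('side','top','wrist'):
    c=shot(n,n+'0'); print(n,c['fov_y'],c['cx'],c['cy'],c['origin'],c['orientation'])
print(ctrl.sense())
E
```

```text
pics
side 44.032860598337734 325.39665945372354 204.67115884723918 [ 397.78779788 1073.07886681  706.29025876] [ 0.02996228 -0.06157569  0.86278476 -0.50091232]
top 44.674407211174646 317.95000772333367 190.93413683900155 [ 331.02173792   24.80854694 1218.00160994] [-0.05660175  0.71403362 -0.69536779  0.05844552]
wrist 65.70646984690485 316.7129067410897 202.85319003775487 [ 274.55628379 -453.18094695  373.50538934] [ 0.11996637  0.82638077 -0.54429419 -0.08029147]
{'time_s': 0.15, 'joints': array([-1.38740455e+00,  3.13297943e-01,  1.49825134e+00, -1.75350125e-05,
        1.33096060e+00, -2.23393487e-01]), 'dq': array([-0.00058507, -0.00186918, -0.00252061,  0.00094446,  0.00070784,
       -0.00092764]), 'tau': array([ 2.09103251e-03, -4.12367964e+01, -2.59796369e+01, -1.47452874e-04,
        3.22351189e-03,  4.80353208e-06]), 'eef_pos': array([ 207.67677798, -481.99006557,  241.88279135]), 'ee_rot': array([ 0.14250784,  0.69253123,  0.14315653, -0.6925303 ]), 'force': array([ 0.34829289,  0.16314937, -0.05547116]), 'wrist_torque': array([0.0035909 , 0.03531019, 0.06019075]), 'grip_width': 0.9996908295603212}
```

View pics/top0.png

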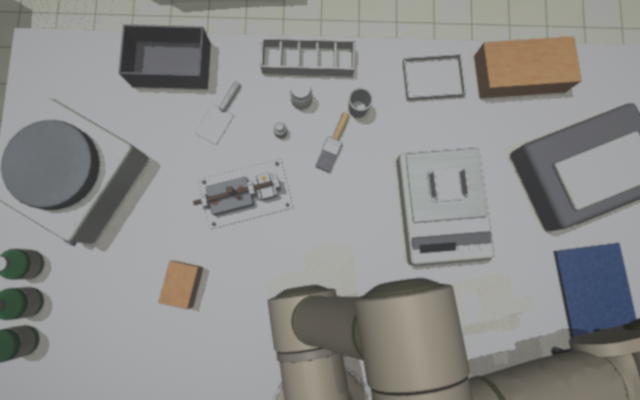

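View pics/side0.png

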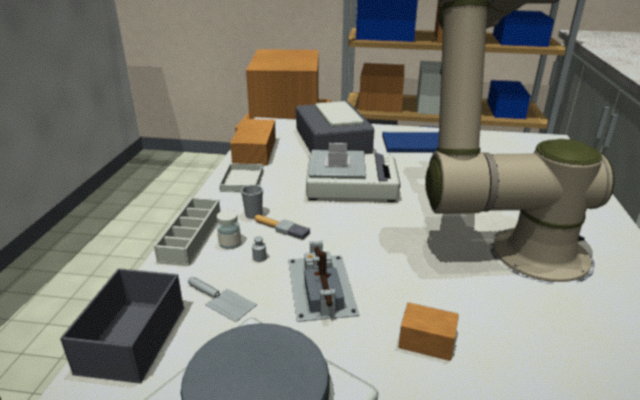

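View pics/wrist0.png

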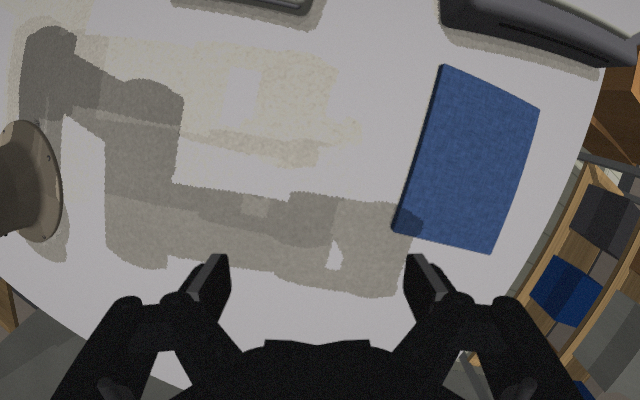

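Run:
```python
from h import *
crop('top0',180,150,310,240,6,'th'); crop('top0',385,135,505,275,4,'tc'); crop('side0',270,220,380,330,5,'sh')
c=load('top0')
for uv in [(200,180),(285,162),(292,208),(211,227),(400,155),(479,148),(492,258),(408,263)]:print(uv,at(c,*uv,2).round())
```

```text
(200, 180) [551. 324.   2.]
(285, 162) [604. 110.   2.]
(292, 208) [486.  88.   2.]
(211, 227) [432. 289.   2.]
(400, 155) [ 630. -184.    2.]
(479, 148) [ 654. -387.    2.]
(492, 258) [ 374. -412.    2.]
(408, 263) [ 356. -203.    2.]
```

View pics/th.png

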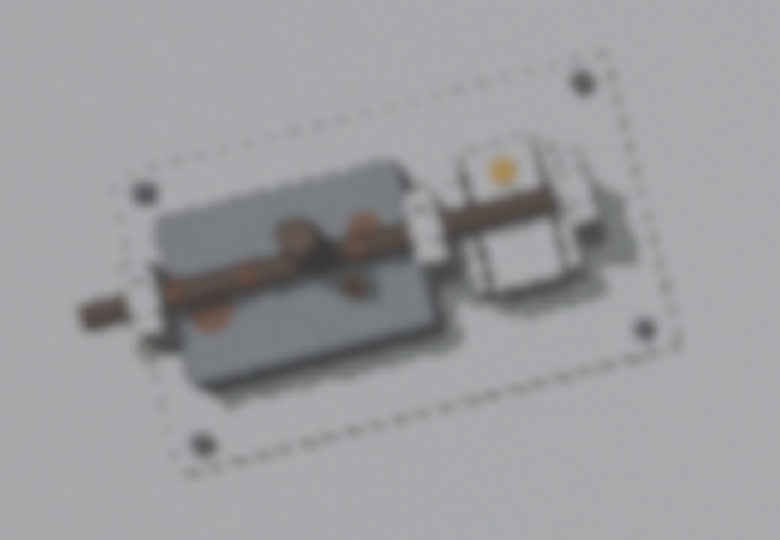

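View pics/tc.png

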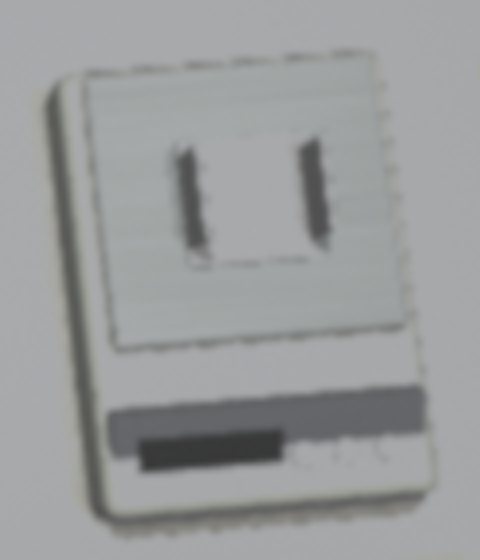

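View pics/sh.png

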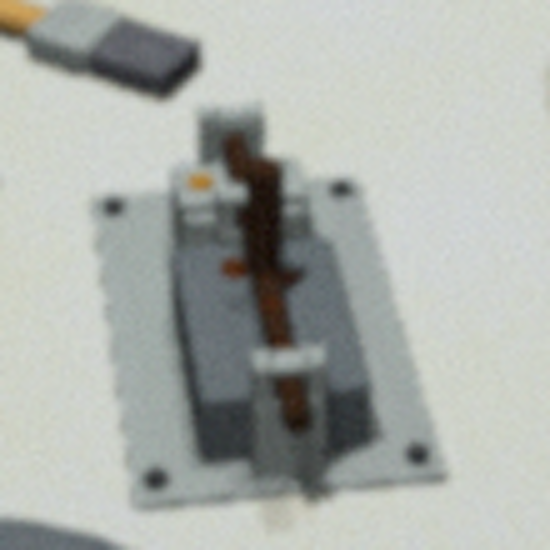

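```bash
cat > fit.py <<'E'
from h import *
from scipy.optimize import least_squares
def fit(obs,x0):
    def res(p):
        r=[]
        Rz=R.from_euler('z',p[2]).as_matrix()
        for c,uv,q,fi in obs:
            r+=list(proj(c,Rz@np.array(q,float)+[p[0],p[1],0],fi)-uv)
        return np.array(r)
    s=least_squares(res,x0,x_scale=[10,10,.1]); return s.x,res(s.x).reshape(-1,2)
E
python3 - <<'E'
from fit import *
t=load('top0');s=load('side0')
T=lambda u,v:(180+(u+.5)/6-.5,150+(v+.5)/6-.5); S=lambda u,v:(270+u/5,220+v/5)
q=[(65,163,4),(65,-52,4),(-65,-52,4),(-65,163,4)]
a=[(t,T(*p),k,0) for p,k in zip([(118,175),(608,50),(682,345),(188,475)],q)]
b=[(s,S(*p),k,0) for p,k in zip([(137,505),(95,198),(365,185),(445,478)],q)]
for o in(a,b,a+b):
    x,r=fit(o,[540,140,.2]);print(x.round(3),r.round(1).tolist())
C=lambda u,v:(385+u/4,135+v/4)
q=[(82.5,87.5,84),(82.5,-87.5,84),(-82.5,-87.5,84),(-82.5,87.5,84)]
x,r=fit([(t,C(*p),k,0) for p,k in zip([(85,72),(372,52),(410,325),(118,350)],q)],[540,-280,0]);print(x.round(3),r.round(1).tolist())
# cradle features predicted
Rz=R.from_euler('z',x[2]).as_matrix()
for y in(-34,34):
  for X in(-28,28):
    for z in(87,129):
      p=proj(t,Rz@[X,y,z]+[x[0],x[1],0]); print(X,y,z,((p-[385,135])*4).round())
E
```

```text
[5.36297e+02 1.51889e+02 2.84000e-01] [[-0.3, 0.3], [0.3, 0.1], [0.6, -0.3], [-0.6, -0.1]]
[5.31535e+02 1.62001e+02 2.69000e-01] [[-0.8, 0.7], [0.2, -0.4], [-0.2, -1.6], [0.8, 0.7]]
[5.34046e+02 1.55384e+02 2.77000e-01] [[-1.7, 0.6], [-0.9, 1.0], [-1.0, 0.8], [-2.4, 0.3], [-0.8, -1.6], [-0.4, -2.0], [-1.1, -3.4], [0.4, -1.9]]
[ 5.40941e+02 -2.79906e+02  1.08000e-01] [[-0.2, 0.6], [0.4, -0.1], [0.5, -0.2], [-0.7, -0.4]]
-28 -34 87 [311. 239.]
-28 -34 129 [333. 228.]
28 -34 87 [299. 146.]
28 -34 129 [320. 132.]
-28 34 87 [196. 249.]
-28 34 129 [214. 238.]
28 34 87 [185. 155.]
28 34 129 [202. 141.]
```

```bash
cat >> h.py <<'E'
def st():
    s=ctrl.sense(); q=s['ee_rot']; M=R.from_quat([q[1],q[2],q[3],q[0]]).as_matrix()
    print('t',round(s['time_s'],2),'p',s['eef_pos'].round(1),'jaw',np.arctan2(M[1,1],M[0,1]).round(4),'tilt',M[:,0].round(3),'F',s['force'].round(1),'w',round(s['grip_width'],3),'j',s['joints'].round(2)); return s
E
python3 -c "
from h import *; st(); c=load('wrist0'); print(rot(c))"
```

```text
t 0.15 p [ 207.7 -482.   241.9] jaw -1.164 tilt [-0.     0.001 -1.   ] F [ 0.3  0.2 -0.1] w 1.0 j [-1.39  0.31  1.5  -0.    1.33 -0.22]
[[ 0.39459422 -0.88032396 -0.26329666]
 [-0.91885306 -0.3787038  -0.11087144]
 [-0.00210866  0.28568017 -0.9583227 ]]
```

step_arm([
  [[0.82, 0.5, 0], 0],
  [[0.82, 0.5, 0], 0],
  [[0.82, 0.5, 0], 0],
  [[0.82, 0.5, 0], 0],
  [[0.82, 0.5, 0], 0],
])

```text
time_s: 0.65
eef_pos: [372.9, -381.1, 242.2]
ee_rot: [-0.143, -0.693, -0.143, 0.693]
force: [-0.3, 0.2, 0.2]
grip_width: 1.006
```

step_arm([
  [[0.82, 0.5, 0], 0],
  [[0.82, 0.5, 0], 0],
  [[0.82, 0.5, 0], 0],
  [[0.82, 0.5, 0], 0],
  [[0, 0, 0], 0],
])

```text
time_s: 1.15
eef_pos: [505.6, -299.5, 241.7]
ee_rot: [0.144, 0.692, 0.145, -0.692]
force: [-0.5, 0.3, -0.3]
grip_width: 0.998
```

```bash
python3 -c "
from h import *; st(); shot('wrist','w1'); shot('top','t1');st()"
```

```text
t 1.15 p [ 505.6 -299.5  241.7] jaw -1.1597 tilt [ 0.     0.001 -1.   ] F [-0.5  0.3 -0.3] w 0.998 j [-0.73  0.45  1.3   0.    1.39  0.43]
t 1.25 p [ 503.  -301.8  241.8] jaw -1.1626 tilt [-0.001  0.    -1.   ] F [ 0.1 -0.7  0.4] w 0.999 j [-0.74  0.45  1.3  -0.    1.39  0.42]
```

View pics/w1.png

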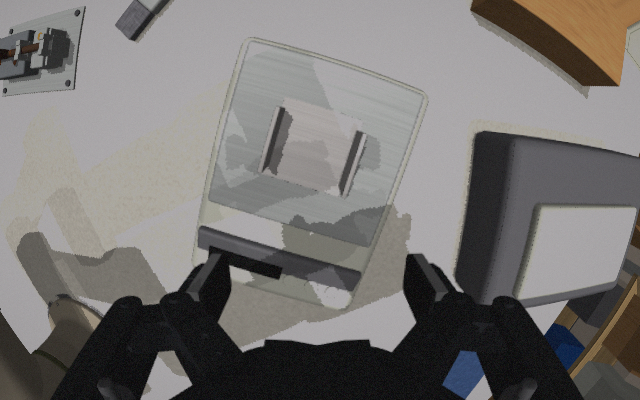

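```bash
python3 -c "
from h import *; crop('w1',190,30,440,250,3,'w1c'); c=load('w1'); print(c['origin'])"
```

```text
[ 572.27965552 -270.44718256  373.3779839 ]
```

View pics/w1c.png

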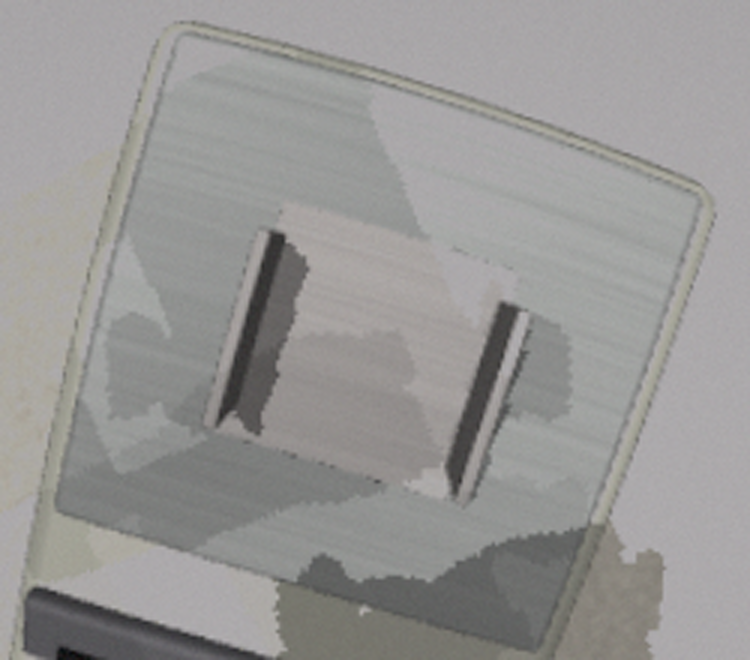

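Run:
```python
from fit import *
w=load('w1'); C=lambda u,v:(190+(u+.5)/3-.5,30+(v+.5)/3-.5)
pan=[((58,512),(-82.5,87.5,84)),((535,652),(-82.5,-87.5,84)),((700,195),(82.5,-87.5,84)),((176,36),(82.5,87.5,84))]
cr=[((272,231),(28,34,129)),((216,425),(-28,34,129)),((517,309),(28,-34,129)),((458,493),(-28,-34,129)),((502,303),(28,-34,87)),((447,468),(-28,-34,87))]
for o in(pan,cr,pan+cr):
    x,r=fit([(w,C(*p),k,1) for p,k in o],[540,-280,.1]);print(x.round(3),r.round(1).tolist())
```

```text
[ 5.41213e+02 -2.78145e+02  1.16000e-01] [[-2.7, 1.5], [1.7, 1.8], [1.6, -0.5], [-0.8, -2.1]]
[ 5.42369e+02 -2.78642e+02  1.08000e-01] [[0.4, -0.8], [-0.1, 1.4], [1.4, -1.1], [-1.0, 2.8], [-0.2, -1.8], [-0.6, -0.7]]
[ 5.41968e+02 -2.78495e+02  1.15000e-01] [[-2.3, 0.9], [2.2, 1.4], [2.3, -0.9], [-0.1, -2.8], [-0.3, -0.2], [-0.3, 2.1], [0.9, -1.0], [-1.1, 2.9], [-0.7, -1.8], [-0.7, -0.5]]
```

step_arm([
  [[0, 0.95, 0], -0.02],
  [[0, 0.95, 0], -0.02],
  [[0, 0.95, 0], 0],
  [[0, 0.95, 0], 0],
  [[0, 0.95, 0], 0],
])

```text
time_s: 1.75
eef_pos: [502.0, -111.8, 242.4]
ee_rot: [-0.098, -0.7, -0.098, 0.7]
force: [-0.4, -1.3, 0.3]
grip_width: 1.001
```

step_arm([
  [[0, 0.95, 0], 0],
  [[0, 0.95, 0], 0],
  [[0, 0.95, 0], 0],
  [[0, 0.95, 0], 0],
  [[0, 0.95, 0], 0],
])

```text
time_s: 2.25
eef_pos: [502.5, 78.1, 242.4]
ee_rot: [0.099, 0.7, 0.098, -0.7]
force: [0.5, -0.3, -0.4]
grip_width: 1.005
```

step_arm([
  [[0, 0.95, 0], 0],
  [[0, 0.95, 0], 0],
  [[0, 0.95, 0], 0],
  [[0, 0, 0], 0],
])

```text
time_s: 2.65
eef_pos: [502.4, 194.0, 242.2]
ee_rot: [-0.1, -0.7, -0.1, 0.7]
force: [0.4, -0.9, 0.5]
grip_width: 1.001
```

```bash
python3 -c "
from h import *; st(); shot('wrist','w2');crop('w2',150,0,470,260,2.4,'w2c');st()"
```

```text
t 2.65 p [502.4 194.  242.2] jaw -1.2871 tilt [-0.     0.001 -1.   ] F [ 0.4 -0.9  0.5] w 1.001 j [0.15 0.34 1.46 0.   1.34 1.44]
t 2.7 p [502.6 192.2 242.1] jaw -1.2882 tilt [-0. -0. -1.] F [-0.6 -1.  -0.2] w 0.999 j [ 0.15  0.34  1.46 -0.    1.34  1.44]
```

View pics/w2.png

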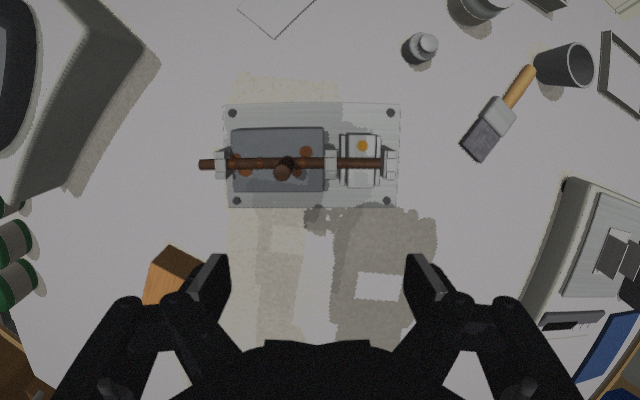

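View pics/w2c.png

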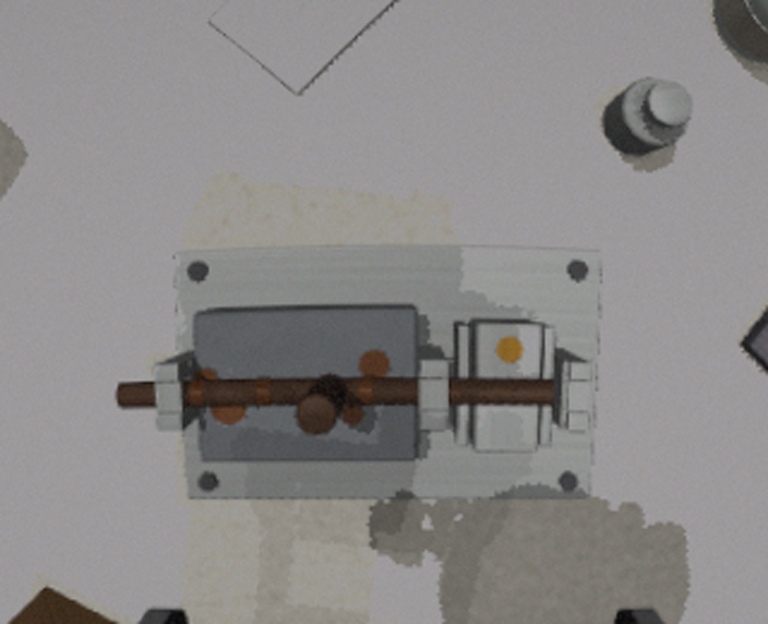

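Run:
```python
from fit import *
w=load('w2'); C=lambda u,v:(150+(u+.5)/2.4-.5,(v+.5)/2.4-.5)
pl=[((175,252),(65,163,4)),((601,251),(65,-52,4)),((590,497),(-65,-52,4)),((189,497),(-65,163,4))]
x,r=fit([(w,C(*p),k,1) for p,k in pl],[540,150,.28]);print(x.round(3),r.round(1).tolist())
Rz=R.from_euler('z',x[2]).as_matrix()
loc=lambda u,v,z: (Rz.T@(at(w,*C(u,v),z,True)-[x[0],x[1],0])).round(1)
print('post',at(w,*C(317,413),108,True),loc(317,413,108))
for p in[(473,320),(543,320),(543,450),(473,450)]:print(loc(*p,44))
print('post predicted px',(proj(w,Rz@[0,79,108]+[x[0],x[1],0],True)-[150,0])*2.4)
t=load('top0');print('post top',at(t,180+295/6,150+237/6,108), at(t,180+(502)/6,150+171/6,44))
```

```text
[5.36612e+02 1.53834e+02 2.83000e-01] [[-0.2, -0.1], [0.4, -0.5], [0.1, 0.4], [-0.3, 0.3]]
post [514.66848496 230.01968256 108.        ] [  0.2  79.3 108. ]
[30.  16.8 44. ]
[ 30.7 -14.7  44. ]
[-29.2 -16.9  44. ]
[-29.4  15.7  44. ]
post predicted px [317.0825746  412.86453207]
post top [511.3036892  229.41740506 108.        ] [551.30201833 158.20307573  44.        ]
```

step_arm([
  [[0.3, 0.94, 0], 0],
  [[0, 0, 0], 0],
  [[0, 0, 0], 0],
])

```text
time_s: 3.0
eef_pos: [515.1, 228.1, 242.1]
ee_rot: [-0.099, -0.7, -0.099, 0.7]
force: [-0.4, -0.3, 0.7]
grip_width: 1.004
```

```bash
python3 -c "
from h import *; st()"
```

```text
t 3.0 p [515.1 228.1 242.1] jaw -1.2906 tilt [-0.    -0.001 -1.   ] F [-0.4 -0.3  0.7] w 1.004 j [ 0.21  0.4   1.38 -0.    1.37  1.5 ]
```

step_arm([
  [[0, 0.04, -0.99], 0],
  [[0, 0, -0.99], 0],
  [[0, 0, -0.99], 0],
  [[0, 0, -0.99], 0],
  [[0, 0, 0], 0],
], force=40)

```text
time_s: 3.5
eef_pos: [512.4, 228.6, 79.8]
ee_rot: [-0.099, -0.697, -0.098, 0.704]
force: [-0.3, 0.0, 1.2]
grip_width: 1.002
```

step_arm([
  [[0, 0, 0], 0],
  [[0, 0, 0], 0],
  [[0, 0, 0], 0],
  [[0, 0, 0], 0],
  [[0, 0, 0], 0],
], gripper=1, force=40)

```text
time_s: 4.0
eef_pos: [515.3, 231.1, 84.8]
ee_rot: [0.099, 0.701, 0.099, -0.7]
force: [-4.0, -1.3, 5.9]
grip_width: 0.179
```

```bash
python3 -c "
from h import *; st(); shot('wrist','w3')"
```

```text
t 4.0 p [515.3 231.1  84.8] jaw -1.2895 tilt [ 0.001  0.    -1.   ] F [-4.  -1.3  5.9] w 0.179 j [ 0.21  0.57  1.56 -0.    1.01  1.5 ]
```

View pics/w3.png

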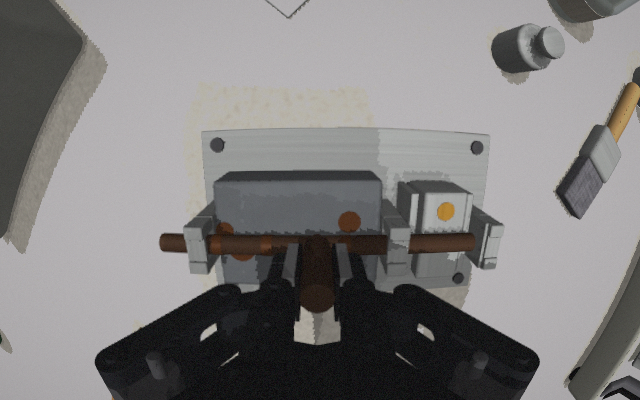

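step_arm([
  [[0.035, -0.12, 0], 0],
  [[0.035, -0.12, 0], 0],
  [[0, 0, 0], 0],
  [[0, 0, 0], 0],
])

```text
time_s: 4.45
eef_pos: [517.4, 223.6, 84.9]
ee_rot: [0.098, 0.701, 0.1, -0.7]
force: [-4.4, 12.7, 5.5]
grip_width: 0.176
```

```bash
cat >> h.py <<'E'
def bolt():
    s=st(); u=np.array([-np.sin(.283),np.cos(.283)]); p=s['eef_pos'][:2]-[536.6,153.8]
    print('bolt~',round(p@u-72,1),'lat',round(p@[u[1],-u[0]],1),'Falong',round(s['force'][:2]@u,1))
E
python3 -c "
from h import *; bolt()"
```

```text
t 4.45 p [517.4 223.6  84.9] jaw -1.2895 tilt [ 0.001  0.004 -1.   ] F [-4.4 12.7  5.5] w 0.176 j [0.2  0.56 1.56 0.   1.01 1.49]
bolt~ 0.3 lat 1.1 Falong 13.4
```

step_arm([
  [[-0.035, 0.12, 0], 0],
  [[-0.035, 0.12, 0], 0],
  [[-0.03, 0.1, 0], 0],
  [[0, 0, 0], 0],
])

```text
time_s: 4.85
eef_pos: [514.2, 234.7, 84.9]
ee_rot: [0.1, 0.701, 0.099, -0.7]
force: [-1.9, -3.7, 5.8]
grip_width: 0.174
```

```bash
python3 -c "
from h import *; bolt()"
```

```text
t 4.85 p [514.2 234.7  84.9] jaw -1.2892 tilt [ 0.002 -0.001 -1.   ] F [-1.9 -3.7  5.8] w 0.174 j [ 0.22  0.57  1.56 -0.    1.01  1.51]
bolt~ 12.0 lat 1.1 Falong -3.1
```

Still moving with drag only; keep pulling.

step_arm([
  [[-0.03, 0.1, 0], 0],
  [[-0.03, 0.1, 0], 0],
  [[0, 0, 0], 0],
])

```text
time_s: 5.15
eef_pos: [512.8, 239.7, 84.9]
ee_rot: [0.102, 0.701, 0.097, -0.7]
force: [2.5, -23.8, 7.1]
grip_width: 0.175
```

```bash
python3 -c "
from h import *; bolt()"
```

```text
t 5.15 p [512.8 239.7  84.9] jaw -1.289 tilt [ 0.002 -0.006 -1.   ] F [  2.5 -23.8   7.1] w 0.175 j [ 0.23  0.57  1.56 -0.01  1.02  1.53]
bolt~ 17.1 lat 1.1 Falong -23.6
```

step_arm([
  [[0.05, -0.18, 0], 0],
  [[0.05, -0.18, 0], 0],
  [[0.06, -0.19, 0], 0],
  [[0, 0, 0], 0],
  [[0, 0, 0], 0],
])

```text
time_s: 5.65
eef_pos: [517.4, 223.5, 84.9]
ee_rot: [0.098, 0.701, 0.101, -0.7]
force: [-3.3, 15.1, 5.9]
grip_width: 0.17
```

```bash
python3 -c "
from h import *; bolt()"
```

```text
t 5.65 p [517.4 223.5  84.9] jaw -1.2896 tilt [ 0.001  0.004 -1.   ] F [-3.3 15.1  5.9] w 0.17 j [0.2  0.56 1.57 0.   1.01 1.49]
bolt~ 0.3 lat 1.1 Falong 15.4
```

Home again. Pull to ~18.5 expected.

step_arm([
  [[-0.05, 0.18, 0], 0],
  [[-0.05, 0.18, 0], 0],
  [[-0.055, 0.19, 0], 0],
  [[0, 0, 0], 0],
])

```text
time_s: 6.05
eef_pos: [512.5, 240.7, 84.9]
ee_rot: [0.101, 0.7, 0.097, -0.7]
force: [1.3, -17.4, 7.2]
grip_width: 0.172
```

step_arm([
  [[-0.012, 0.04, 0], 0],
  [[0, 0, 0], 0],
])

```text
time_s: 6.25
eef_pos: [512.4, 241.0, 84.9]
ee_rot: [0.102, 0.7, 0.097, -0.7]
force: [2.5, -25.1, 8.3]
grip_width: 0.176
```

```bash
python3 -c "
from h import *; bolt()"
```

```text
t 6.25 p [512.4 241.   84.9] jaw -1.2893 tilt [ 0.002 -0.007 -1.   ] F [  2.5 -25.1   8.3] w 0.176 j [ 0.24  0.57  1.55 -0.01  1.02  1.53]
bolt~ 18.5 lat 1.1 Falong -24.8
```

step_arm([
  [[0.055, -0.19, 0], 0],
  [[0.055, -0.19, 0], 0],
  [[0.06, -0.21, 0], 0],
  [[0, 0, 0], 0],
  [[0, 0, 0], 0],
])

```text
time_s: 6.75
eef_pos: [517.4, 223.5, 84.9]
ee_rot: [0.098, 0.701, 0.101, -0.7]
force: [-3.8, 15.4, 6.3]
grip_width: 0.174
```

step_arm([
  [[-0.055, 0.19, 0], 0],
  [[-0.055, 0.19, 0], 0],
  [[-0.06, 0.21, 0], 0],
  [[0, 0, 0], 0],
])

```text
time_s: 7.15
eef_pos: [512.1, 242.0, 84.9]
ee_rot: [0.102, 0.7, 0.097, -0.7]
force: [1.2, -20.2, 8.2]
grip_width: 0.175
```

```bash
python3 -c "
from h import *; bolt()"
```

```text
t 7.15 p [512.1 242.   84.9] jaw -1.2886 tilt [ 0.002 -0.006 -1.   ] F [  1.2 -20.2   8.2] w 0.175 j [ 0.24  0.57  1.55 -0.01  1.02  1.53]
bolt~ 19.5 lat 1.1 Falong -19.7
```

step_arm([
  [[-0.012, 0.04, 0], 0],
  [[0, 0, 0], 0],
])

```text
time_s: 7.35
eef_pos: [511.9, 242.6, 84.9]
ee_rot: [0.102, 0.7, 0.097, -0.7]
force: [1.9, -24.4, 7.8]
grip_width: 0.173
```

step_arm([
  [[0.06, -0.2, 0], 0],
  [[0.06, -0.2, 0], 0],
  [[0.06, -0.23, 0], 0],
  [[0, 0, 0], 0],
  [[0, 0, 0], 0],
])

```text
time_s: 7.85
eef_pos: [517.2, 224.4, 84.9]
ee_rot: [0.097, 0.701, 0.101, -0.7]
force: [-4.1, 17.9, 5.7]
grip_width: 0.176
```

step_arm([
  [[-0.06, 0.2, 0], 0],
  [[-0.06, 0.2, 0], 0],
  [[-0.06, 0.22, 0], 0],
  [[0, 0, 0], 0],
])

```text
time_s: 8.25
eef_pos: [510.7, 246.6, 84.9]
ee_rot: [0.099, 0.701, 0.099, -0.7]
force: [-2.1, 2.1, 6.3]
grip_width: 0.169
```

```bash
python3 -c "
from h import *; bolt()"
```

```text
t 8.25 p [510.7 246.6  84.9] jaw -1.2888 tilt [ 0.001  0.    -1.   ] F [-2.1  2.1  6.3] w 0.169 j [ 0.24  0.57  1.55 -0.    1.02  1.53]
bolt~ 24.3 lat 1.1 Falong 2.6
```

step_arm([
  [[-0.06, 0.2, 0], 0],
  [[-0.06, 0.2, 0], 0],
  [[-0.06, 0.2, 0], 0],
  [[-0.03, 0.1, 0], 0],
  [[0, 0, 0], 0],
])

```text
time_s: 8.75
eef_pos: [503.4, 271.8, 84.9]
ee_rot: [0.101, 0.701, 0.098, -0.699]
force: [2.5, -15.3, 5.8]
grip_width: 0.172
```

```bash
python3 -c "
from h import *; bolt()"
```

```text
t 8.75 p [503.4 271.8  84.9] jaw -1.2889 tilt [ 0.002 -0.004 -1.   ] F [  2.5 -15.3   5.8] w 0.172 j [ 0.29  0.58  1.54 -0.01  1.02  1.58]
bolt~ 50.6 lat 1.1 Falong -15.4
```

step_arm([
  [[0, 0, 0], 0],
  [[0, 0, 0], 0],
  [[0, 0, 0], 0],
  [[0, 0, 0], 0],
  [[0, 0, 0.5], 0],
], gripper=-1)

```text
time_s: 9.25
eef_pos: [500.8, 273.6, 101.9]
ee_rot: [-0.099, -0.698, -0.099, 0.702]
force: [0.4, -0.6, -0.1]
grip_width: 0.99
```

step_arm([
  [[0, 0, 0.98], 0],
  [[0, 0, 0.98], 0],
  [[0, 0, 0.98], 0],
  [[0.2, -0.5, 0.3], 0.04],
  [[0, 0, 0], 0.04],
])

```text
time_s: 9.75
eef_pos: [511.4, 252.8, 236.0]
ee_rot: [0.188, 0.683, 0.187, -0.68]
force: [0.0, -0.1, 0.1]
grip_width: 1.001
```

```bash
python3 -c "
from h import *; st();shot('wrist','w4')"
```

```text
t 9.75 p [511.4 252.8 236. ] jaw -1.0344 tilt [ 0.005  0.001 -1.   ] F [ 0.  -0.1  0.1] w 1.001 j [ 0.25  0.42  1.37 -0.    1.35  1.29]
```

View pics/w4.png

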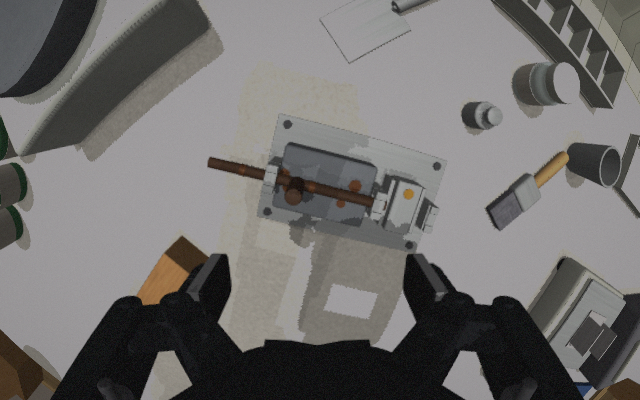

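step_arm([
  [[0.12, -0.5, 0], 0.047],
  [[0.12, -0.5, 0], 0.047],
  [[0.13, -0.5, 0], 0.047],
  [[0.13, -0.5, 0], 0.047],
  [[0.13, -0.48, 0], 0.047],
])

```text
time_s: 10.3
eef_pos: [535.3, 154.1, 233.1]
ee_rot: [-0.421, -0.568, -0.421, 0.568]
force: [0.1, -0.3, -0.4]
grip_width: 0.997
```

step_arm([
  [[0, 0, 0], 0.047],
  [[0, 0, 0], 0.047],
  [[0, 0, 0], 0.047],
  [[0, 0, 0], 0.044],
  [[0, 0, 0], 0],
])

```text
time_s: 10.8
eef_pos: [535.1, 154.9, 233.1]
ee_rot: [0.565, 0.425, 0.565, -0.425]
force: [-0.4, 0.1, 0.5]
grip_width: 1.002
```

```bash
python3 -c "
from h import *; st();shot('wrist','w5');st();crop('w5',200,0,440,250,3,'w5c')"
```

```text
t 10.8 p [535.1 154.9 233.1] jaw 0.2807 tilt [-0.001  0.    -1.   ] F [-0.4  0.1  0.5] w 1.002 j [ 0.07  0.39  1.41  0.    1.34 -0.21]
t 10.85 p [535.2 154.9 233.2] jaw 0.2768 tilt [-0.001  0.    -1.   ] F [ 0.7  0.5 -0.8] w 1.0 j [ 0.07  0.39  1.41  0.    1.34 -0.21]
```

View pics/w5c.png

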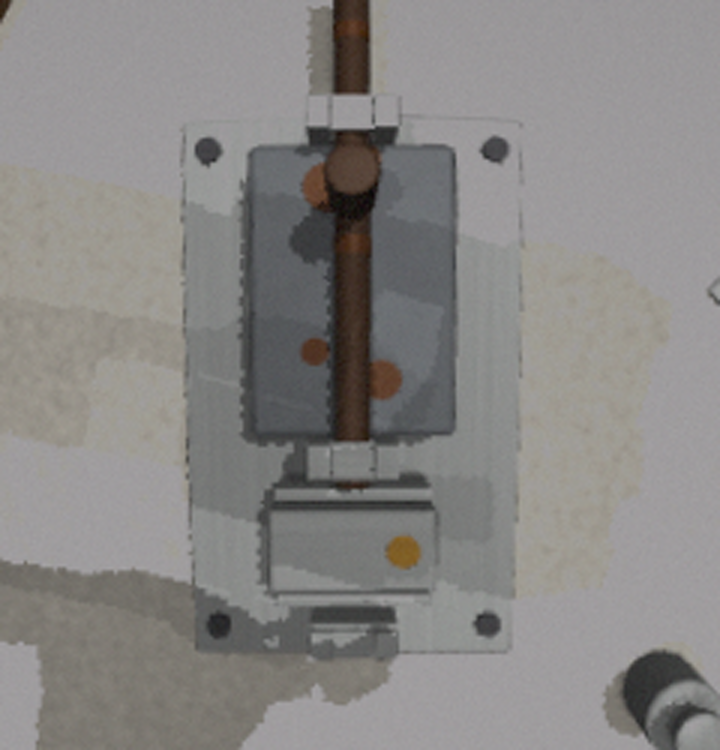

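Run:
```python
from h import *
w=load('w5'); C=lambda u,v:(200+(u+.5)/3-.5,(v+.5)/3-.5)
P=[at(w,*C(*p),44,True) for p in[(268,506),(437,506),(432,592),(272,592)]]
print(np.array(P).round(1),np.mean(P,0).round(1)); print('knob',at(w,*C(700,730),60,True))
a=at(w,*C(268,506),44,True)-at(w,*C(437,506),44,True);print(np.arctan2(-a[1],-a[0]))
```

```text
[[502.7 161.6  44. ]
 [559.7 178.   44. ]
 [567.3 147.6  44. ]
 [512.1 131.7  44. ]] [535.5 154.7  44. ]
knob [679.43261457 128.52264677  60.        ]
0.27950102890408685
```

step_arm([
  [[0.02, -0.02, -0.9], 0],
  [[0, 0, -0.9], 0],
  [[0, 0, -0.9], 0],
  [[0, 0, -0.9], 0],
  [[0, 0, -0.9], 0],
])

```text
time_s: 11.35
eef_pos: [535.9, 154.0, 52.0]
ee_rot: [0.564, 0.426, 0.564, -0.426]
force: [1.8, 0.3, 0.1]
grip_width: 1.002
```

step_arm([
  [[0, 0, -0.5], 0],
  [[0, 0, -0.25], 0],
  [[0, 0, 0], 0],
])

```text
time_s: 11.65
eef_pos: [535.7, 153.9, 22.7]
ee_rot: [0.564, 0.425, 0.565, -0.426]
force: [1.6, 0.4, -0.6]
grip_width: 0.996
```

```bash
python3 -c "
from h import *; st();shot('wrist','w6')"
```

```text
t 11.65 p [535.7 153.9  22.7] jaw 0.2787 tilt [-0.002 -0.    -1.   ] F [ 1.6  0.4 -0.6] w 0.996 j [ 0.07  0.65  1.62 -0.    0.88 -0.21]
```

View pics/w6.png

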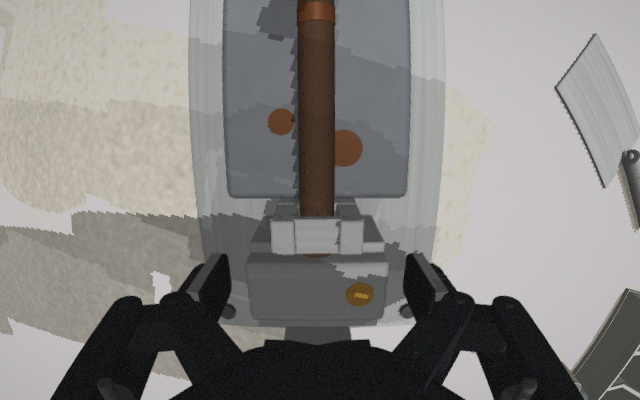

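Fingers straddle the weight's ends. Close.

step_arm([
  [[0, 0, 0], 0],
  [[0, 0, 0], 0],
  [[0, 0, 0], 0],
  [[0, 0, 0], 0],
  [[0, 0, 0], 0],
], gripper=1, force=50)

```text
time_s: 12.2
eef_pos: [536.7, 153.9, 24.9]
ee_rot: [0.566, 0.426, 0.565, -0.425]
force: [-1.6, 0.2, 5.9]
grip_width: 0.691
```

step_arm([
  [[0, 0, 0.25], 0],
  [[0, 0, 0.5], 0],
  [[0, 0, 0.5], 0],
  [[0, 0, 0], 0],
])

```text
time_s: 12.6
eef_pos: [537.4, 154.0, 76.2]
ee_rot: [0.566, 0.426, 0.564, -0.424]
force: [-0.2, -0.5, -5.5]
grip_width: 0.69
```

```bash
python3 -c "
from h import *; st();shot('wrist','w7')"
```

```text
t 12.6 p [537.4 154.   76.2] jaw 0.2809 tilt [ 0.005  0.    -1.   ] F [-0.2 -0.5 -5.5] w 0.69 j [ 0.07  0.57  1.59  0.    0.98 -0.21]
```

View pics/w7.png

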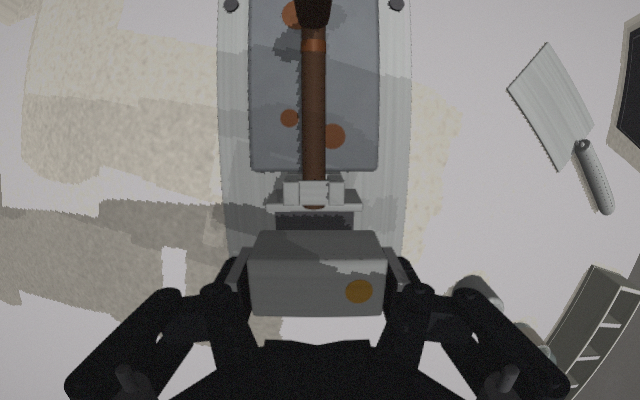

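step_arm([
  [[0, 0, 0.75], 0],
  [[-0.28, -0.85, 0], 0],
  [[-0.28, -0.85, 0], 0],
  [[-0.28, -0.85, 0], 0],
  [[-0.28, -0.85, 0], 0],
])

```text
time_s: 13.15
eef_pos: [490.0, 16.8, 102.4]
ee_rot: [0.565, 0.425, 0.566, -0.425]
force: [-0.1, -1.9, -5.4]
grip_width: 0.698
```

step_arm([
  [[-0.28, -0.85, 0], 0],
  [[-0.28, -0.85, 0], 0],
  [[0, 0, -0.7], 0],
  [[0, 0, -0.7], 0],
  [[0, 0, 0], 0],
])

```text
time_s: 13.65
eef_pos: [466.3, -49.5, 44.1]
ee_rot: [0.562, 0.424, 0.568, -0.426]
force: [-1.1, -0.3, -6.2]
grip_width: 0.695
```

```bash
python3 -c "
from h import *; st();shot('wrist','w8')"
```

```text
t 13.65 p [466.3 -49.5  44.1] jaw 0.2803 tilt [-0.008  0.003 -1.   ] F [-1.1 -0.3 -6.2] w 0.695 j [-0.36  0.47  1.87  0.    0.81 -0.64]
```

View pics/w8.png

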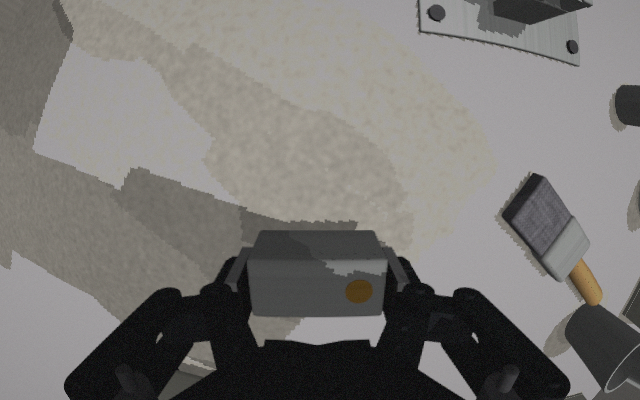

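step_arm([
  [[0, 0, -0.3], 0],
  [[0, 0, -0.2], 0],
  [[0, 0, 0], 0],
  [[0, 0, 0], 0],
])

```text
time_s: 14.1
eef_pos: [469.1, -50.1, 27.7]
ee_rot: [0.565, 0.425, 0.565, -0.425]
force: [-0.0, 0.8, -5.4]
grip_width: 0.692
```

```bash
python3 -c "
from h import *; st()"
```

```text
t 14.1 p [469.1 -50.1  27.7] jaw 0.2813 tilt [ 0. -0. -1.] F [-0.   0.8 -5.4] w 0.692 j [-0.36  0.5   1.88  0.    0.76 -0.64]
```

step_arm([
  [[0, 0, -0.15], 0],
  [[0, 0, -0.1], 0],
  [[0, 0, 0], 0],
  [[0, 0, 0], 0],
])

```text
time_s: 14.5
eef_pos: [468.9, -50.1, 17.4]
ee_rot: [0.565, 0.425, 0.565, -0.425]
force: [-0.4, -0.8, -5.9]
grip_width: 0.692
```

```bash
python3 -c "
from h import *; st()"
```

```text
t 14.5 p [468.9 -50.1  17.4] jaw 0.2811 tilt [-0.  0. -1.] F [-0.4 -0.8 -5.9] w 0.692 j [-0.36  0.52  1.88 -0.    0.74 -0.64]
```

step_arm([
  [[0, 0, -0.04], 0],
  [[0, 0, 0], 0],
  [[0, 0, 0], 0],
])

```text
time_s: 14.8
eef_pos: [469.1, -50.2, 16.9]
ee_rot: [0.565, 0.425, 0.565, -0.425]
force: [-6.5, 1.0, 10.3]
grip_width: 0.69
```

```bash
python3 -c "
from h import *; st()"
```

```text
t 14.8 p [469.1 -50.2  16.9] jaw 0.2813 tilt [ 0. -0. -1.] F [-6.5  1.  10.3] w 0.69 j [-0.36  0.52  1.88 -0.    0.74 -0.64]
```

step_arm([
  [[0, 0, 0], 0],
  [[0, 0, 0], 0],
  [[0, 0, 0], 0],
  [[0, 0, 0], 0],
  [[0, 0, 0.3], 0],
], gripper=-1)

```text
time_s: 15.3
eef_pos: [468.3, -50.0, 27.4]
ee_rot: [0.564, 0.425, 0.566, -0.425]
force: [-0.4, -0.0, 0.4]
grip_width: 0.997
```

step_arm([
  [[0, 0, 0.9], 0],
  [[0, 0, 0.9], 0],
  [[0, 0, 0.9], -0.047],
  [[0, 0, 0], -0.047],
  [[0, 0, 0], -0.047],
])

```text
time_s: 15.8
eef_pos: [469.4, -50.3, 137.8]
ee_rot: [0.457, 0.541, 0.455, -0.54]
force: [-0.1, -0.2, -0.1]
grip_width: 1.002
```

step_arm([
  [[0, 0, 0], -0.047],
  [[0, 0, 0], -0.047],
  [[0, 0, 0], -0.047],
  [[0, 0, 0], -0.047],
  [[0, 0, 0], -0.047],
])

```text
time_s: 16.3
eef_pos: [468.9, -50.2, 136.7]
ee_rot: [0.231, 0.669, 0.231, -0.668]
force: [-0.4, 0.2, -0.1]
grip_width: 0.999
```

step_arm([
  [[0, 0, 0], -0.047],
  [[0, 0, 0], -0.047],
  [[0, 0, 0], -0.03],
  [[0, 0, 0], 0],
])

```text
time_s: 16.7
eef_pos: [469.0, -50.2, 136.7]
ee_rot: [0.099, 0.7, 0.099, -0.7]
force: [0.2, 0.6, -0.9]
grip_width: 1.001
```

```bash
python3 -c "
from h import *; st();shot('wrist','w9');crop('w9',180,20,460,260,2.8,'w9c')"
```

```text
t 16.7 p [469.  -50.2 136.7] jaw -1.2903 tilt [ 0.001 -0.    -1.   ] F [ 0.2  0.6 -0.9] w 1.001 j [-0.36  0.31  1.8   0.    1.03  0.93]
```

View pics/w9c.png

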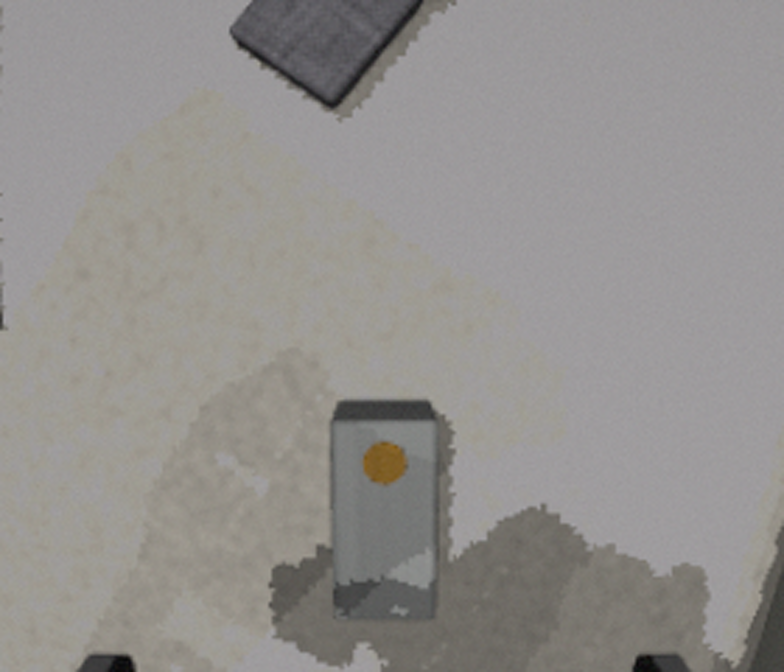

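Run:
```python
from h import *
w=load('w9'); C=lambda u,v:(180+(u+.5)/2.8-.5,20+(v+.5)/2.8-.5)
P=np.array([at(w,*C(*p),36,True) for p in[(332,420),(437,420),(435,619),(335,619)]])
m=P.mean(0);print(P.round(1),m.round(1))
for a,b in((3,0),(2,1)):d=P[a]-P[b];print(np.linalg.norm(d),np.arctan2(-d[1],-d[0]))
```

```text
[[493.8 -28.   36. ]
 [501.7 -55.5  36. ]
 [445.3 -72.1  36. ]
 [437.3 -44.1  36. ]] [469.5 -49.9  36. ]
58.72448076875556 0.2768130934390743
58.72654164316538 0.2872440651351142
```

step_arm([
  [[0, 0, -0.9], 0],
  [[0, 0, -0.9], 0],
  [[0, 0, -0.9], 0],
  [[0, 0, -0.32], 0],
  [[0, 0, 0], 0],
])

```text
time_s: 17.25
eef_pos: [468.1, -49.9, 13.8]
ee_rot: [-0.099, -0.699, -0.1, 0.701]
force: [-0.4, -0.3, 0.1]
grip_width: 1.001
```

step_arm([
  [[0, 0, 0], 0],
  [[0, 0, 0], 0],
  [[0, 0, 0], 0],
  [[0, 0, 0], 0],
  [[0, 0, 0], 0],
], gripper=1, force=50)

```text
time_s: 17.75
eef_pos: [469.4, -50.3, 15.9]
ee_rot: [0.099, 0.701, 0.099, -0.7]
force: [-1.0, 0.4, 6.7]
grip_width: 0.345
```

```bash
python3 -c "
from h import *; st();shot('wrist','w10')"
```

```text
t 17.75 p [469.4 -50.3  15.9] jaw -1.2894 tilt [ 0.001 -0.    -1.   ] F [-1.   0.4  6.7] w 0.345 j [-0.36  0.52  1.88  0.    0.73  0.93]
```

View pics/w10.png

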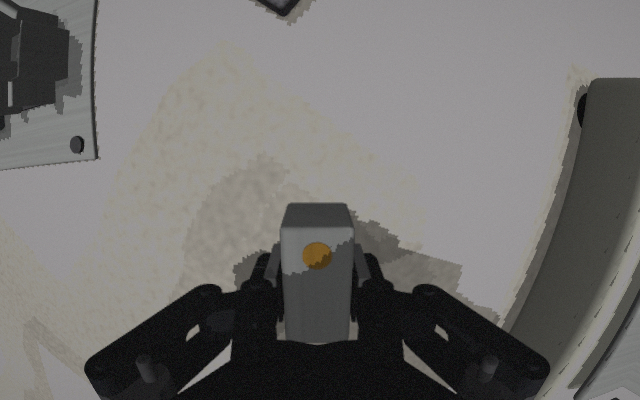

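step_arm([
  [[0, 0, 0.5], 0],
  [[0, 0, 0.95], 0],
  [[0, 0, 0.95], 0],
  [[0, 0, 0.95], 0],
  [[0, 0, 0.95], 0],
])

```text
time_s: 18.3
eef_pos: [468.2, -49.9, 188.2]
ee_rot: [-0.099, -0.7, -0.099, 0.701]
force: [0.3, -0.2, -6.2]
grip_width: 0.343
```

step_arm([
  [[0.22, -0.7, 0], 0.045],
  [[0.22, -0.7, 0], 0.045],
  [[0.22, -0.7, 0], 0.045],
  [[0.22, -0.7, 0], 0.045],
  [[0.22, -0.7, 0], 0.045],
])

```text
time_s: 18.8
eef_pos: [512.6, -191.0, 186.4]
ee_rot: [-0.337, -0.621, -0.338, 0.622]
force: [0.1, 0.0, -5.4]
grip_width: 0.343
```

step_arm([
  [[0.22, -0.7, 0], 0.045],
  [[0.22, -0.7, 0], 0.045],
  [[0.22, -0.7, 0], 0.045],
  [[0.04, -0.1, 0], 0.045],
  [[0, 0, 0], 0.04],
])

```text
time_s: 19.3
eef_pos: [540.4, -278.9, 185.7]
ee_rot: [0.526, 0.471, 0.528, -0.471]
force: [-0.2, 0.9, -6.8]
grip_width: 0.341
```

step_arm([
  [[0, 0, 0], 0],
  [[0, 0, 0], 0],
])

```text
time_s: 19.5
eef_pos: [540.6, -277.8, 186.5]
ee_rot: [0.525, 0.473, 0.526, -0.473]
force: [0.0, 0.0, -6.2]
grip_width: 0.348
```

```bash
python3 -c "
from h import *; st();shot('wrist','w11');shot('top','t11');shot('side','s11');crop('w11',120,0,520,400,2,'w11c')"
```

```text
t 19.5 p [ 540.6 -277.8  186.5] jaw 0.1052 tilt [-0.001  0.001 -1.   ] F [ 0.   0.  -6.2] w 0.348 j [-0.67  0.54  1.31 -0.    1.29 -0.77]
```

View pics/w11.png

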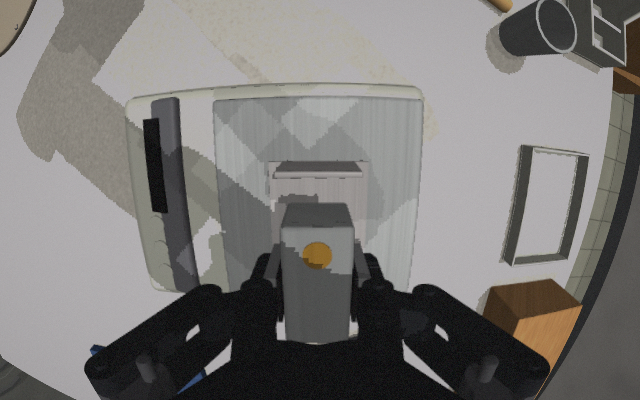

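View pics/s11.png

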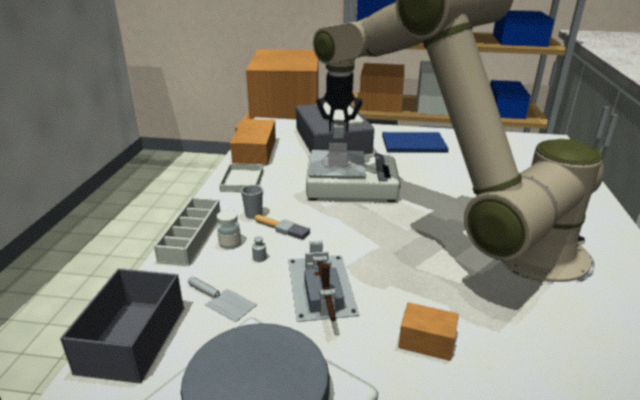

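```bash
python3 -c "
from h import *; crop('w11',250,140,390,280,5,'w11c')"
```

```text
(no output)
```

View pics/w11c.png

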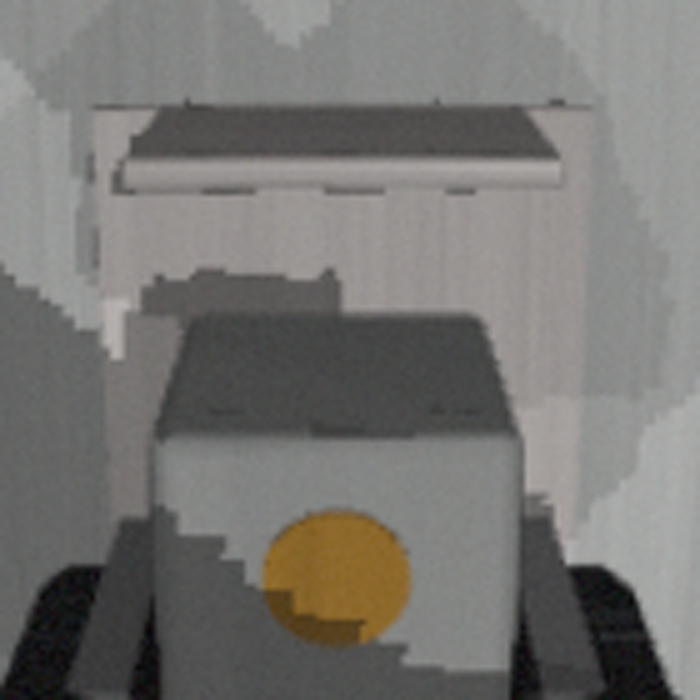

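Run:
```python
from h import *
w=load('w11'); C=lambda u,v:(250+(u+.5)/5-.5,140+(v+.5)/5-.5)
yw=.110;Rz=R.from_euler('z',yw).as_matrix();o=np.array([541.7,-278.8,0])
L=lambda u,v,z:(Rz.T@(at(w,*C(u,v),z,True)-o)).round(1)
print('floor edge',L(95,105,87),L(593,107,87))
print('outer top',L(130,157,129),L(558,157,129))
print('inner top',L(118,189,129),L(560,188,129))
print('weight end top',L(155,435,206.6),L(520,435,206.6),'bottom',L(190,315,170.6),L(485,315,170.6))
print('tcp',Rz.T@(np.array([540.6,-277.8,0])-o))
t=load('top0')
```

```text
floor edge [-37.5  39.   87. ] [38.2 38.3 87. ]
outer top [-26.6  38.7 129. ] [ 26.8  38.4 129. ]
inner top [-28.3  34.7 129. ] [ 27.2  34.5 129. ]
weight end top [-15.   31.4 206.6] [ 13.3  31.2 206.6] bottom [-15.5  30.4 170.6] [ 13.9  30.3 170.6]
tcp [-0.98357341  1.11471223  0.        ]
```

step_arm([
  [[0.02, -0.02, -0.5], 0],
  [[0, 0, -0.5], 0],
  [[0, 0, -0.4], 0],
  [[0, 0, -0.4], 0],
  [[0, 0, 0], 0],
])

```text
time_s: 20.15
eef_pos: [540.8, -278.1, 113.0]
ee_rot: [0.525, 0.472, 0.528, -0.473]
force: [-1.4, -0.9, -5.1]
grip_width: 0.342
```

```bash
python3 -c "
from h import *; st();shot('wrist','w12')"
```

```text
t 20.15 p [ 540.8 -278.1  113. ] jaw 0.1074 tilt [-0.003  0.003 -1.   ] F [-1.4 -0.9 -5.1] w 0.342 j [-0.67  0.62  1.39  0.    1.14 -0.77]
```

View pics/w12.png

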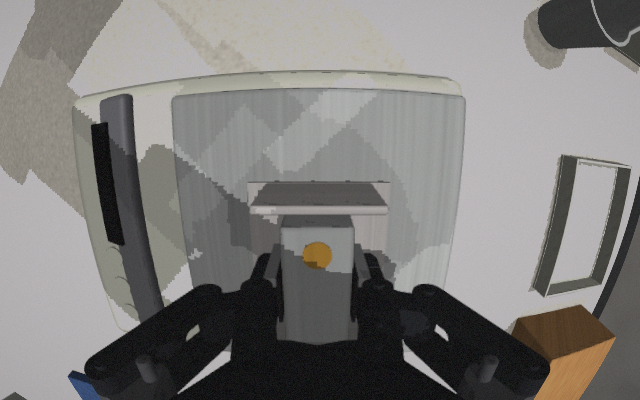

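Inside the plates, no contact. Lower gently.

step_arm([
  [[0, 0, -0.12], 0],
  [[0, 0, -0.1], 0],
  [[0, 0, 0], 0],
  [[0, 0, 0], 0],
])

```text
time_s: 20.6
eef_pos: [541.8, -279.0, 106.5]
ee_rot: [0.526, 0.472, 0.526, -0.472]
force: [-0.8, 0.4, -5.7]
grip_width: 0.344
```

```bash
python3 -c "
from h import *; st()"
```

```text
t 20.6 p [ 541.8 -279.   106.5] jaw 0.1083 tilt [ 0. -0. -1.] F [-0.8  0.4 -5.7] w 0.344 j [-0.67  0.62  1.39 -0.    1.12 -0.78]
```

step_arm([
  [[0, 0, -0.06], 0],
  [[0, 0, -0.04], 0],
  [[0, 0, 0], 0],
  [[0, 0, 0], 0],
])

```text
time_s: 21.0
eef_pos: [541.9, -279.1, 103.0]
ee_rot: [0.527, 0.472, 0.526, -0.472]
force: [-2.0, 1.3, 2.1]
grip_width: 0.341
```

```bash
python3 -c "
from h import *; st()"
```

```text
t 21.0 p [ 541.9 -279.1  103. ] jaw 0.1083 tilt [ 0.001 -0.001 -1.   ] F [-2.   1.3  2.1] w 0.341 j [-0.67  0.63  1.4  -0.    1.12 -0.78]
```

step_arm([
  [[0, 0, -0.01], 0],
  [[0, 0, 0], 0],
  [[0, 0, 0], 0],
])

```text
time_s: 21.3
eef_pos: [541.9, -279.1, 103.0]
ee_rot: [0.527, 0.472, 0.526, -0.472]
force: [-4.0, 2.4, 6.7]
grip_width: 0.344
```

step_arm([
  [[0, 0, 0], 0],
  [[0, 0, 0], 0],
  [[0, 0, 0], 0],
  [[0, 0, 0], 0],
  [[0, 0, 0], 0],
], gripper=-1)

```text
time_s: 21.8
eef_pos: [541.8, -279.0, 101.9]
ee_rot: [0.526, 0.472, 0.526, -0.472]
force: [-0.3, -0.0, -0.6]
grip_width: 1.003
```

step_arm([
  [[0, 0, 0.4], 0],
  [[0, 0, 0.8], 0],
  [[0, 0, 0.8], 0],
  [[0, 0, 0.8], 0],
  [[0, 0, 0], 0],
])

```text
time_s: 22.3
eef_pos: [543.0, -279.9, 218.6]
ee_rot: [0.529, 0.472, 0.523, -0.472]
force: [0.1, -0.5, 0.1]
grip_width: 0.999
```

```bash
python3 -c "
from h import *; st();shot('wrist','w13');shot('top','t13');shot('side','s13');crop('w13',200,80,440,280,3,'w13c')"
```

```text
t 22.3 p [ 543.  -279.9  218.6] jaw 0.1084 tilt [ 0.007 -0.005 -1.   ] F [ 0.1 -0.5  0.1] w 0.999 j [-0.67  0.52  1.26 -0.    1.36 -0.78]
```

View pics/w13c.png

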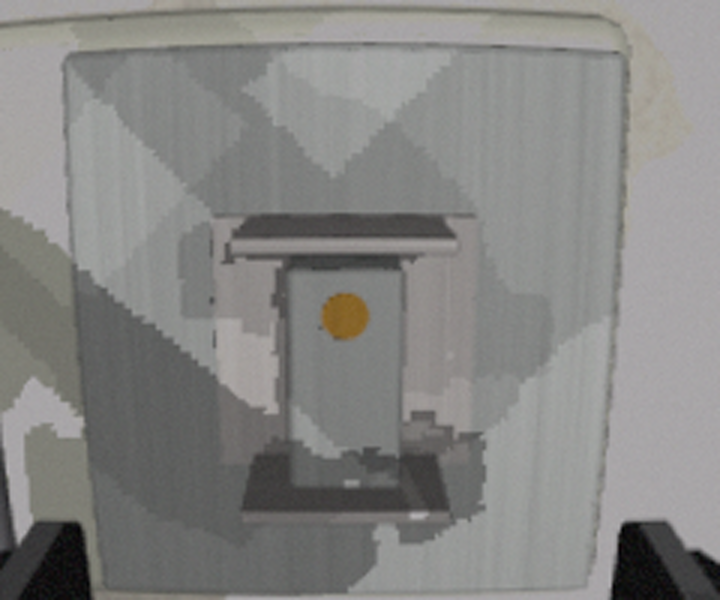

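View pics/s13.png

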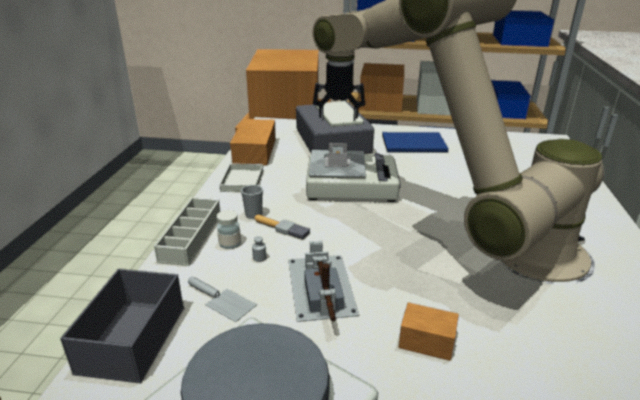

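View pics/t13.png

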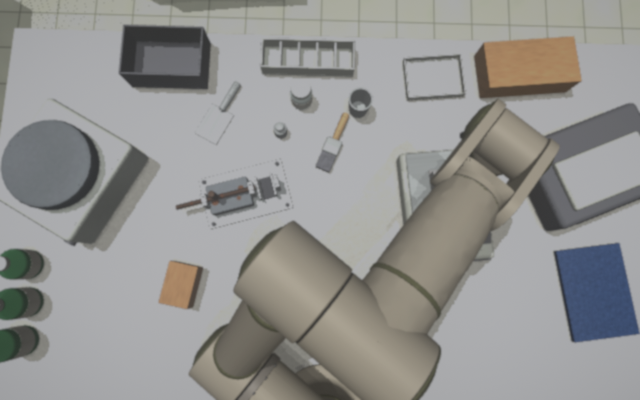

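Run:
```python
from h import *
w=load('w13'); C=lambda u,v:(200+(u+.5)/3-.5,80+(v+.5)/3-.5)
Rz=R.from_euler('z',.110).as_matrix();o=np.array([541.7,-278.8,0])
L=lambda u,v,z:(Rz.T@(at(w,*C(u,v),z,True)-o)).round(1)
P=[L(288,268,123),L(404,268,123),L(400,487,123),L(292,487,123)];print(P,np.mean(P,0))
print('inner',L(232,255,129),L(457,254,129),L(448,512,129),L(242,512,129))
t=load('t13'); print('rod end bolt: post',at(t,209,193,108))
a=load('top0')['image'].astype(int);b=t['image'].astype(int)
for n,(x0,y0,x1,y1) in dict(jar=(285,75,318,110),beaker=(345,85,375,120),knob=(270,118,292,140),brush=(312,108,352,175),spat=(190,78,245,148),carton=(155,258,205,310)).items():
    print(n,abs(a-b)[y0:y1,x0:x1].mean().round(1))
```

```text
[array([-14.,  30., 123.]), array([ 14.8,  29.9, 123. ]), array([ 14.6, -29.3, 123. ]), array([-14.3, -29.2, 123. ])] [  0.275   0.35  123.   ]
inner [-27.2  34.5 129. ] [ 27.3  34.5 129. ] [ 27.  -34.1 129. ] [-27.3 -33.8 129. ]
rod end bolt: post [501.87657898 275.42820647 108.        ]
jar 5.8
beaker 5.0
knob 6.0
brush 6.2
spat 6.3
carton 5.0
```

step_arm([
  [[0, 0, 0], 0],
  [[0, 0, 0], 0],
  [[0, 0, 0], 0],
])

```text
time_s: 22.75
eef_pos: [541.6, -278.9, 213.3]
ee_rot: [0.526, 0.472, 0.527, -0.472]
force: [-0.4, 1.1, -0.5]
grip_width: 1.005
```

```bash
python3 -c "
from h import *; st(); print(ticket.finish_job())"
```

```text
t 22.75 p [ 541.6 -278.9  213.3] jaw 0.1083 tilt [-0.001  0.001 -1.   ] F [-0.4  1.1 -0.5] w 1.005 j [-0.67  0.52  1.27  0.    1.35 -0.78]
the job is handed in; nothing more can be done
None
```

The job is done and was handed in at about 23 s of the 72 s allowed; no verdict was reported.

**Bolt:** it took four pushes home. The pulls bound at about 17, 18.5 and 20 mm, then the bolt ran freely to its end stop at about 50 mm, where I left it.

**Weight:** I lifted it out by its ends and set it on the bare bench at about (469, -50) mm. I then let go, gripped it again by its long sides and lowered it into the cradle. It touched down with the tool at 103.0 mm against 102.9 mm expected, and I released it only once it stood.

**Last checks:**
- The final wrist picture puts the weight within about 0.4 mm of the cradle's middle along both x and y, square between the end plates.
- The final top picture shows the bolt still drawn.
- The jar, beaker, knob weight, brush, spatula and carton look where they started.
- The gripper is open and well clear of everything, with no force reading beyond sensor noise.

**One disagreement:** the first fit of the holder from the side camera was about 10 mm off the top camera's fit. I used the wrist-camera fit instead. It agreed with the top camera to about 2 mm and with the grasps that followed.

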